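Snap the last push-button head on at the indexing fixture and hold the button in

ROBOT

A 7-joint arm with a two-finger parallel gripper is mounted at the origin on the work surface. World frame = base frame: x ahead of the robot, y to its left, z up, the work surface at z = 0. Lengths are in m, angles in rad, forces in N, time in s.
With the tool pointing down it reaches from about 0.425 to 0.8 m from the base axis. Payload 8.3 kg.
Tool frame: the origin (TCP) lies midway between the tips of the shut fingers; the grasp point (between the pads) lies 19 mm behind it; y points along the fingers, x is the direction in which the jaws open and shut, and the axes are right-handed (so a half turn about y gives the same grasp; the last joint's range is limited). The gripper opens to 85 mm and grips with 20 to 120 N. Pads are 22 mm wide; open, the fingers measure 114 mm over their backs; the gripper's body (76 mm by 85 mm) begins 54 mm behind the grasp point. The pads swing forward as they close: fully open they stand 13 mm farther back than shut.
Start: joints at [-1.163, 0.383, 0.016, 1.37, -0.006, 1.388, -0.046], TCP at [0.283, 0.557, 0.231] pointing down, gripper open.
Joint ranges: [-2.95, 2.95], [-0.25, 2.06], [-1.52, 1.56], [0.18, 2.33], [-1.44, 4.58], [0.02, 2.06], [-3.01, 3.01]. Speed limits (rad/s): [2.39, 2.39, 3.01, 3.01, 3.14, 3.14, 3.14].

INTERFACE

Orientations are given as a unit quaternion [w, x, y, z].
In Python, from workcell import bot, optics gives the robot as it stands. The module is installed in compiled form; this text tells all that it offers.
- The arm moves only by the tool move_arm, never from a script. Its argument "increments" is a list of rows, each a list of 7 numbers: the gripper command: -1 is shut, 1 is fully open, values between are in proportion, then the shift along the tool's x, y, z in cm, then the turn, a rotation vector about the tool's x, y, z in degrees. In form: [[hand, tx, ty, tz, ax, ay, az], ...]. A call has 1 to 20 rows; each row is the pose to reach, as a shift and turn from the pose commanded when the call began, along the tool's axes at that moment; what a row does not reach only later rows make up. A row lasts 1/12 s, in which the tool goes at most 41.7 mm and 7.16 degrees, less where a joint would pass 70% of its speed; a pose out of reach is approached as far as the arm can. A call with a gripper value outside its range is refused whole. The fingers move at their own pace and stop on an object; the grip force is fixed at half the most. Time passes only in rows, so rows that repeat a pose let the fingers close. It gives the time, the measured TCP pose, the force and the opening at its end, in the units of the state.
- bot.sense(): the state, without advancing time (a new reading comes with each control period).
- optics.get_image(name): name is "scene" or "top" or "wrist"; returns the picture (480x640x3 uint8, blue, green, red); there is no depth.
- optics.camera_params(name): a dict with "camera_matrix" (3x3 intrinsics, pixels), "dist_coeffs" ([k1, k2, p1, p2, k3] as OpenCV has them; the pictures are not rectified), "xyz" and "rotation" of the camera in the world. Camera axes: x right, y up, looking along -z (the intrinsics and any distortion apply to the point x, -y, -z); pixel columns grow to the right and rows downward; lengths in m; the calibration is good to about 2 mm. A picture is of the moment at which its call begins: read the wrist's pose just before it. camera_params takes no time and is no camera call; for the wrist camera it gives the pose at the moment of the call.
- bot.job_done(): hands the job in, once; it reports no verdict.
The state is a dict: "t": time; "joints": joint angles; "dq": joint speeds; "joint_torque": joint torques, N m; "position": TCP position; "orientation": TCP orientation; "wrist_force": force on the tool from outside, world axes, zero at the start; "ft_torque": the same for the moment, N m; "gripper_width": opening from 0.0 (shut) to 1.0 (fully open).
Only numpy, scipy, OpenCV 4.12 (cv2) and the standard library are available. Lean on these libraries where they do the work, as an engineer would, in place of code of your own. Each camera call takes 0.05 s, during which the arm holds its last target. There are 200 camera calls.

TASK

Turn the dial of the round indexing fixture on by one click, so that the one push button that still lacks its head stands at the pointer on the fixture's nose. Then take the plain straight-sided head from the parts tray (not the mushroom one), press it onto that button's stud until it clicks fully home, and keep pressing after the click so that the button stays pushed all the way in for the contact test. Finish while still holding the head down like this, without letting go; leave everything else on the bench and in the tray where it lies.

Things in the scene. Friction and masses are not known exactly. Their poses are not given: they have to be found in the camera images.
- fixture: Bench indexing fixture, fixed: round grey base, radius 112 mm, with a nose along the fixture's -x (towards the robot, give or take 0.6 rad) carrying a 66 mm high pointer post 137 mm from the axis. Above turns a dial plate, radius 112 mm, top at 72 mm, with six buttons on an 84 mm radius; five wear 36 mm wide black heads (tops at 110 mm), one is bare. Origin: dial axis at bench level.
- work_point (a point): The working position, fixed on the fixture: 84 mm from the dial's axis towards the pointer on the nose, 86 mm above the bench. stud_seat lies exactly here when the bare button stands at the pointer with its plunger up.
- dial (a joint): Angle of the dial plate, growing counter-clockwise from above; 0 with the bare button at the working position. Detents every 1.047 rad (60 degrees): about 0.15 to 0.25 N m to turn out of one, and past half way it drops into the next by itself. Starts in the detent one step before, at about -1.05. Turns round either way without stops.
- dial_knob (a point): Centre of the top face of the bar knob on the dial's axis, 140 mm above the bench. Black bar 46 mm long, 14 mm thick, 36 mm high (flanks from 104 to 140 mm), turning with the dial. The point's x axis lies along the bar, its y axis across it (the way to pinch it); at dial angle 0 the bar points along the fixture's x.
- stud_seat (a point): Centre of the top of the bare button's white collar (27 mm wide), where the head's rim comes to rest: 86 mm above the bench, 81 mm with the plunger in; moves with dial and plunger; z up. The steel stud rises 14.5 mm from it, 13 mm thick with a coned tip, with four sprung balls 6 mm up that stand out to 21 mm across. The bezel round it is 37 mm wide, its top at 78 mm.
- plunger (a joint): How far the bare button's sprung plunger is pushed in: 0 up, 0.005 m fully in; 3 N starts it, 6 N holds it fully in.
- head: Head to fit: black plastic cap, upright cylinder 36 mm across, 24 mm high, flat top, about 20 g, open side down in the tray. Origin: centre of its underside (rim), z up; any yaw fits. On the stud it meets the balls 8 mm above the collar; the plunger goes in first, then at 10 to 15 N the head clicks down onto the collar (origin at stud_seat), the force drops and the plunger springs back unless pushed on.
- tray: Shallow grey parts tray, fixed, 200 x 240 mm, walls 10 mm high, floor 4 mm above the bench. Origin: centre of its underside. Four parts stand on its floor in four places, 90 mm apart along its x and 120 mm along its y; which is where changes.
- mushroom: Bystander in the tray: black mushroom head, 26 mm neck, 41 mm wide domed top, 29 mm high. Origin: centre of its underside.
- locknut: Bystander in the tray: white plastic lock nut, a ring 31 mm across, 8 mm high. Origin: centre of its underside.
- switch_block: Bystander in the tray: white switch block 28 x 28 x 30 mm with four brass screws. Origin: centre of its underside.
- mug: Bystander: white mug, 80 mm across, 85 mm high, left of the fixture. Origin: centre of its underside.
- meter: Bystander: grey hand-held meter lying on its back beyond the fixture, 90 x 175 x 45 mm. Origin: centre of its underside.
- visor: Bystander: black head-band magnifier beyond the fixture, about 190 x 165 x 52 mm. Origin: under the middle of its 55 x 165 mm front part.
- screwdriver: Bystander: black-handled screwdriver, 170 mm long, 26 mm thick, lying between the robot and the fixture. Origin: under its middle.
- flux: Bystander: small white bottle with black cap, 42 mm across, 95 mm high, left of the fixture. Origin: centre of its underside.
There are look-alikes about, which are no part of the job. What is shaped like the head but blue, orange or purple is not meant.

How it is judged:
By the outcome, as a careful person would: the job done as asked, in the order asked, and still so for the second after the job is handed in, while the arm keeps its last pose, push and grip.
It also fails if it takes over 51 s, if anything falls off the work surface, if the arm or the gripper's body presses on something with over 40 N, if the wrist force passes 120 N, or if a joint passes its speed limit or range.

## Working session

There is one attempt and no reset: what is moved stays moved. The work goes in short steps, Python scripts to look and compute and a tool call to move; the robot and the scene stay as the last step left them, time stands still between calls to the robot, and variables do not carry over. Pictures are saved under pics/ and viewed, about 8 in all and at most 12, crops included, and the job is handed in when it is done.

Besides the shell and the picture viewer there is one more tool, called as name(argument=value, ...) on one line, values as JSON. move_arm: Moves the arm, as the interface text tells. Its arguments: {"type":"object","properties":{"increments":{"type":"array","items":{"type":"array","items":{"type":"number"}}}},"required":["increments"]}

```bash
mkdir -p pics
cat > h.py <<'E'
import numpy as np, cv2
from workcell import bot, optics
from scipy.spatial.transform import Rotation as R
def rot(p):
    r=np.array(p["rotation"],float)
    return r if r.shape==(3,3) else R.from_quat(r,scalar_first=True).as_matrix()
def cast(p,px,z):
    px=np.array(px,float).reshape(-1,1,2)
    u=cv2.undistortPoints(px,np.array(p["camera_matrix"],float),np.array(p["dist_coeffs"],float))[:,0]
    d=np.c_[u[:,0],-u[:,1],-np.ones(len(u))]@rot(p).T
    c=np.array(p["xyz"],float)
    return c+d*((z-c[2])/d[:,2])[:,None]
def proj(p,X):
    q=(np.atleast_2d(X)-np.array(p["xyz"]))@rot(p)
    q=q*[1,-1,-1]
    return cv2.projectPoints(q,np.zeros(3),np.zeros(3),np.array(p["camera_matrix"],float),np.array(p["dist_coeffs"],float))[0][:,0]
def snap(n,f):
    p=optics.camera_params(n); im=optics.get_image(n); cv2.imwrite(f"pics/{f}.png",im); return p,im
E
python3 - <<'E'
from h import *
s=bot.sense();print(s)
for n in("scene","top","wrist"):
    p,im=snap(n,n+"0"); print(n,p)
E
```

```text
{'t': 0.0, 'joints': array([-1.1628902 ,  0.38423907,  0.01641745,  1.37119721, -0.00627057,
        1.38817895, -0.04650278]), 'dq': array([ 4.34272751e-04, -1.53544041e-04,  5.30817442e-04, -3.05310819e-04,
        2.12556953e-03,  1.01439133e-03,  4.21129328e-05]), 'joint_torque': array([ 1.18545363e-04, -6.27588058e+01,  8.44196007e-01, -3.71837926e+01,
        1.65360753e-02,  1.39509086e-02, -1.05405093e-05]), 'position': array([0.28327106, 0.55654435, 0.23025915]), 'orientation': array([-0.60243389,  0.60321137,  0.36902144, -0.37017919]), 'wrist_force': array([ 0.610406  , -0.23805742,  0.30334216]), 'ft_torque': array([-0.00950584, -0.01160976, -0.01097163]), 'gripper_width': 0.998690932302917}
scene {'camera_matrix': array([[488.800814  ,   0.        , 320.41473844],
       [  0.        , 488.800814  , 228.67403326],
       [  0.        ,   0.        ,   1.        ]]), 'dist_coeffs': array([-0.08178549,  0.        ,  0.        ,  0.        ,  0.        ]), 'xyz': array([ 1.1681492 , -0.38816578,  0.82209062]), 'rotation': array([0.8071251 , 0.35372761, 0.1965567 , 0.42987361])}
top {'camera_matrix': array([[478.50613013,   0.        , 314.85400077],
       [  0.        , 478.50613013, 238.60641844],
       [  0.        ,   0.        ,   1.        ]]), 'dist_coeffs': array([-0.11196237,  0.        ,  0.        ,  0.        ,  0.        ]), 'xyz': array([0.36325304, 0.00995377, 0.99314474]), 'rotation': array([-0.6868289 , -0.07095584,  0.07662446,  0.71927743])}
wrist {'camera_matrix': array([[375.59596118,   0.        , 316.95698033],
       [  0.        , 375.59596118, 239.51249407],
       [  0.        ,   0.        ,   1.        ]]), 'dist_coeffs': array([-0.06949185,  0.        ,  0.        ,  0.        ,  0.        ]), 'xyz': array([0.21871015, 0.59037867, 0.37241427]), 'rotation': array([ 0.84300475, -0.12642846, -0.07648256,  0.51721297])}
```

View pics/top0.png

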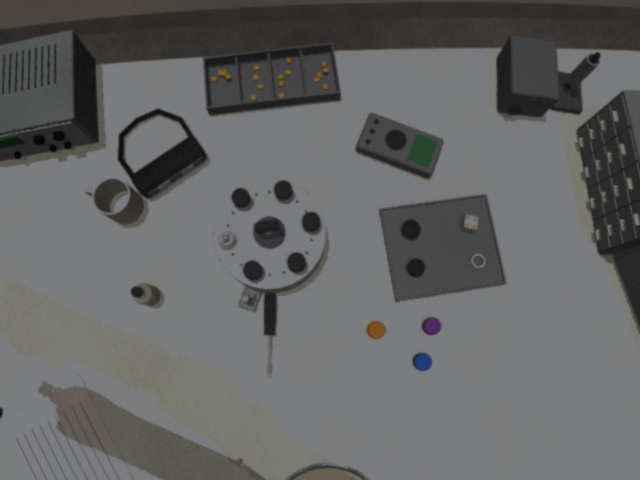

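View pics/scene0.png

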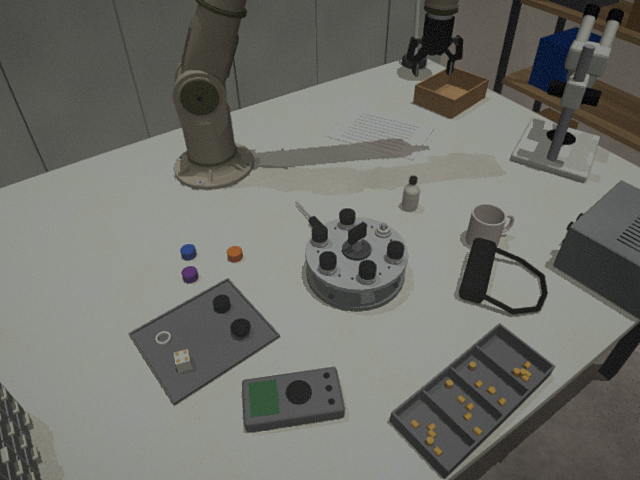

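Run:
```python
from h import *
a=cv2.imread("pics/top0.png");b=cv2.imread("pics/scene0.png")
g=lambda c,w,h:cv2.resize(np.clip(c.astype(float)*1.8,0,255).astype(np.uint8),(w,h),interpolation=cv2.INTER_CUBIC)
t=g(a[190:305,375:510],400,300); f=g(a[170:320,205:335],400,460)[:300*2]
s=g(b[280:400,125:285],400,300)
L=np.vstack([t,s]); F=np.zeros((600,400,3),np.uint8);F[:460]=f
cv2.imwrite("pics/crop1.png",np.hstack([L,F]))
```

```text
(no output)
```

View pics/crop1.png

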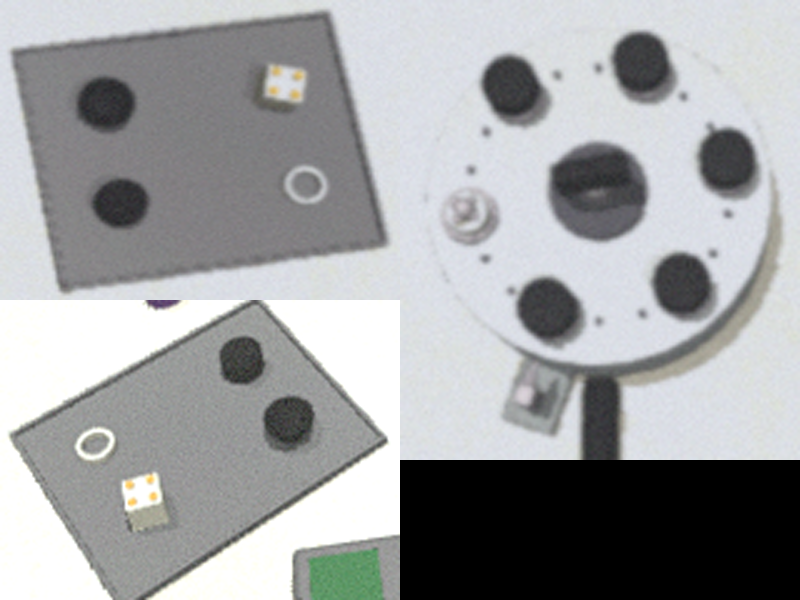

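Run:
```python
from h import *
from scipy.optimize import least_squares
for n in("top","scene"):
    im=cv2.imread(f"pics/{n}0.png"); p=optics.camera_params(n)
    m=(im.max(2)<(38 if n=="top" else 48)).astype(np.uint8)
    nn,l,st,c=cv2.connectedComponentsWithStats(m)
    hs=[];print(n)
    for i in range(1,nn):
        if not 120<st[i,4]<1500: continue
        x,y,w,h,a=st[i]; 
        k=l==i; ys,xs=np.nonzero(k); hull=cv2.convexHull(np.c_[xs,ys].astype(np.int32)); M=cv2.moments(hull)
        if M["m00"]==0: continue
        cc=(M["m10"]/M["m00"],M["m01"]/M["m00"])
        P=cast(p,cc,.092)[0]; Q=cast(p,cc,.016)[0]
        if 0.25<P[0]<0.85 and -.45<P[1]<.45: print(np.round(cc,1),a,w,h,"z.092",P[:2].round(4),"z.016",Q[:2].round(4))
p=optics.camera_params("top")
# bare button, pointer
print(cast(p,[205+467*130/400,170+207*150/460],.09), cast(p,[205+525*0-205+205,0],.066)[0]*0)
s=bot.sense();print(R.from_quat(s["orientation"],scalar_first=True).as_matrix().round(3))
pw=optics.camera_params("wrist");print(rot(pw).round(3))
```

```text
top
[272.2 103.6] 626 131 20 z.092 [0.8435 0.0731] z.016 [0.884  0.0785]
[395.2 139.5] 275 19 18 z.092 [ 0.7525 -0.1745] z.016 [ 0.7854 -0.1901]
[283.  190.3] 173 16 17 z.092 [0.6544 0.0563] z.016 [0.6789 0.0602]
[240.8 198.1] 206 17 17 z.092 [0.6423 0.1399] z.016 [0.6658 0.1509]
[310.9 222. ] 163 15 17 z.092 [0.5875 0.0043] z.016 [0.6064 0.0038]
[267.3 226.9] 223 24 15 z.092 [0.5816 0.0891] z.016 [0.6001 0.0958]
[410.5 229.2] 260 18 19 z.092 [ 0.5645 -0.1883] z.016 [ 0.5815 -0.205 ]
[296.2 262.3] 173 16 17 z.092 [0.5097 0.0358] z.016 [0.522 0.038]
[415.1 267.4] 232 17 18 z.092 [ 0.4893 -0.1908] z.016 [ 0.4999 -0.2077]
[252.8 270.4] 152 18 18 z.092 [0.4978 0.1189] z.016 [0.5092 0.1281]
[269.7 312.8] 363 11 41 z.092 [0.4164 0.0892] z.016 [0.4209 0.0959]
scene
[346.9 216.6] 197 15 16 z.092 [0.4935 0.1209] z.016 [0.4233 0.1739]
[317.4 230.4] 287 18 26 z.092 [0.4944 0.0396] z.016 [0.4243 0.0841]
[356.6 233.5] 256 18 23 z.092 [0.5514 0.1051] z.016 [0.4871 0.1565]
[394.9 250.1] 233 17 17 z.092 [0.6388 0.1412] z.016 [0.5837 0.1963]
[327.4 260.6] 251 16 18 z.092 [0.5837 0.0059] z.016 [0.5228 0.0469]
[366.9 269.8] 266 17 19 z.092 [0.6506 0.0575] z.016 [0.5967 0.1039]
[221.4 303.7] 251 18 18 z.092 [ 0.5643 -0.2265] z.016 [ 0.5015 -0.2097]
[240.1 328.2] 291 19 21 z.092 [ 0.6359 -0.2225] z.016 [ 0.5805 -0.2052]
[298.3 392. ] 462 26 23 z.092 [ 0.8041 -0.2014] z.016 [ 0.7662 -0.1819]
[[ 0.55315099 -0.08286359  0.09      ]] [0. 0. 0.]
[[ 0.454 -0.001 -0.891]
 [ 0.891 -0.001  0.454]
 [-0.002 -1.    -0.   ]]
[[ 0.453 -0.853 -0.26 ]
 [ 0.891  0.433  0.134]
 [-0.002 -0.292  0.956]]
```

Run:
```python
from h import *
from scipy.optimize import least_squares
T=np.array([[.6544,.0563],[.6423,.1399],[.5875,.0043],[.5097,.0358],[.4978,.1189]])
S=np.array([[.6506,.0575],[.6388,.1412],[.5837,.0059],[.4944,.0396],[.4935,.1209]])
for A in (T,S,):
    def f(v):
        d=A-v[:2]; r=np.hypot(*d.T); a=np.arctan2(d[:,1],d[:,0])-v[2]
        k=np.round(a/(np.pi/3))*np.pi/3
        return (A-v[:2]-.084*np.c_[np.cos(k+v[2]),np.sin(k+v[2])]).ravel()
    r=least_squares(f,[.577,.082,1.8-np.pi/3]); print(r.x, "res",r.fun.reshape(-1,2).round(4).tolist())
p=optics.camera_params("top")
bb=cast(p,[226.8,237.5],.09)[0];print("bare",bb)
for z in(.0,.066): print("ptr/nose",z,cast(p,[[250,296],[246,298]],z))
# knob top face: dark pixels
im=cv2.imread("pics/top0.png")[212:255,245:295].astype(int).max(2)
cv2.imwrite("pics/knob.png",cv2.resize(np.clip(im*2,0,255).astype(np.uint8),(800,688),interpolation=cv2.INTER_CUBIC)[:600])
```

```text
[0.57596903 0.08767185 0.66520076] res [[0.0005, -0.0001], [0.0002, 0.0004], [-0.0003, -0.0002], [-0.0002, -0.0], [-0.0002, -0.0001]]
[0.57013255 0.0896923  0.64697403] res [[0.0031, 0.0005], [0.0016, 0.0009], [0.0032, -0.0004], [-0.0087, 0.0005], [0.0007, -0.0015]]
bare [0.56467377 0.16842798 0.09      ]
ptr/nose 0.0 [[0.45826149 0.13713366 0.        ]
 [0.45446453 0.14554746 0.        ]]
ptr/nose 0.066 [[0.45194765 0.12868185 0.066     ]
 [0.44840301 0.1365365  0.066     ]]
```

```bash
cat >> h.py <<'E'
def goal(pos,yaw):
    """tool increments to reach pos with tool x at yaw deg (tool y down), from measured pose"""
    s=bot.sense(); R0=R.from_quat(s["orientation"],scalar_first=True)
    c,n=np.cos(np.radians(yaw)),np.sin(np.radians(yaw))
    x=np.array([c,n,0]); y=np.array([0,0,-1.]); Rt=R.from_matrix(np.c_[x,y,np.cross(x,y)])
    print("pos",s["position"].round(4),"t",s["t"],"F",s["wrist_force"].round(1),"w",round(s["gripper_width"],3))
    print("cm",(R0.inv().apply(np.array(pos)-s["position"])*100).round(2),"deg",np.degrees((R0.inv()*Rt).as_rotvec()).round(2))
E
python3 - <<'E'
from h import *
goal([.575,.0874,.23],8.1); goal([.575,.0874,.23],68.1)
E
```

```text
pos [0.2833 0.5567 0.2305] t 0.15 F [-0.  -0.1 -0.7] w 0.994
cm [-28.59   0.09 -47.28] deg [ 4.000e-02  5.493e+01 -8.000e-02]
pos [0.2833 0.5567 0.2305] t 0.15 F [-0.  -0.1 -0.7] w 0.994
cm [-28.59   0.09 -47.28] deg [-0.   -5.07 -0.09]
```

move_arm(increments=[[1,-28.6,0.1,-47.3,0,55,0],[1,-28.6,0.1,-47.3,0,55,0],[1,-28.6,0.1,-47.3,0,55,0],[1,-28.6,0.1,-47.3,0,55,0],[1,-28.6,0.1,-47.3,0,55,0],[1,-28.6,0.1,-47.3,0,55,0],[1,-28.6,0.1,-47.3,0,55,0],[1,-28.6,0.1,-47.3,0,55,0],[1,-28.6,0.1,-47.3,0,55,0],[1,-28.6,0.1,-47.3,0,55,0],[1,-28.6,0.1,-47.3,0,55,0],[1,-28.6,0.1,-47.3,0,55,0],[1,-28.6,0.1,-47.3,0,55,0],[1,-28.6,0.1,-47.3,0,55,0],[1,-28.6,0.1,-47.3,0,55,0],[1,-28.6,0.1,-47.3,0,55,0],[1,-28.6,0.1,-47.3,0,55,0],[1,-28.6,0.1,-47.3,0,55,0]])

```text
t: 1.65
position: [0.5746, 0.0897, 0.2301]
orientation: [0.706, -0.705, -0.05, 0.051]
wrist_force: [-0.9, 0.5, 0.8]
gripper_width: 1.002
```

Run:
```python
from h import *
p,im=snap("wrist","w1"); goal([.575,.0874,.11],8.1); print(bot.sense()["joints"].round(2))
q=proj(p,[[.575,.0874,.14],[.4972,.1187,.09]]);print(q)
a=np.radians(-81.9);u=np.array([np.cos(a),np.sin(a),0])
v=np.array([-u[1],u[0],0])
im2=np.clip(im*1.5,0,255).astype(np.uint8)
c=[np.array([.575,.0874,.14])+i*.023*u+j*.007*v for i,j in((1,1),(1,-1),(-1,-1),(-1,1))]
cv2.polylines(im2,[proj(p,c).round().astype(np.int32)],True,(0,0,255),1)
cv2.imwrite("pics/w1b.png",im2)
```

```text
pos [0.5747 0.0896 0.2302] t 1.7 F [-0.7 -0.2  0.4] w 0.999
cm [ 0.   12.02 -0.23] deg [-0.04  0.1  -0.02]
[-0.56  0.3   0.45  1.51 -0.13  1.36  0.04]
[[314.4276037  247.50891557]
 [218.211189   173.34664216]]
```

View pics/w1b.png

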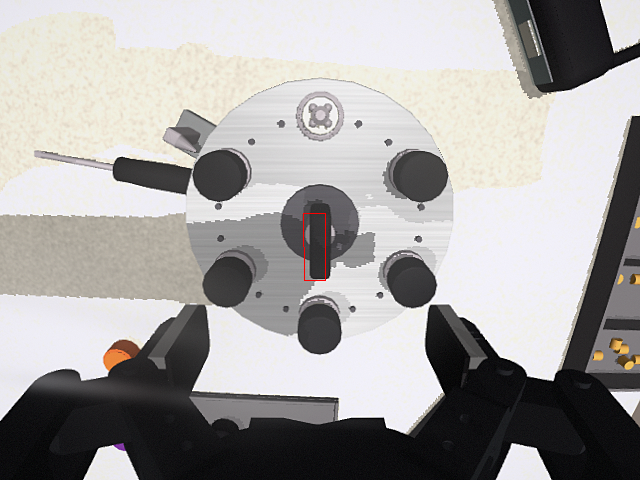

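Run:
```python
from h import *
im=cv2.imread("pics/w1.png");p=optics.camera_params("wrist")
m=(im.max(2)<26).astype(np.uint8); n,l,st,c=cv2.connectedComponentsWithStats(m)
for i in range(1,n):
    if st[i,4]>400 and c[i][1]<350: print(st[i],c[i].round(1))
print(im[200:290:6,319].max(1), im[240,300:340].max(1))
s=bot.sense();x=np.array([np.cos(np.radians(8.1)),np.sin(np.radians(8.1)),0])
print("cam rel tcp",R.from_quat(s["orientation"],scalar_first=True).inv().apply(p["xyz"]-s["position"]))
print(cast(p,[[319,242]],.14),cast(p,[[320,115]],.1005))
```

```text
[ 529    0  111   92 5965] [575.7  41.6]
[ 49  35  36  38  39  35  38  34  31  34  34  35  32  22 153] [50 50 49 51 48 45 77 96 97 72 30 29 33 32 34 31 32 35 39 38 38 39 38 40
 40 38 38 36 35 32 42 70 84 67 47 46 46 47 47 46]
cam rel tcp [ 0.00179952 -0.14204411  0.07408205]
[[0.57748614 0.09139454 0.14      ]] [[0.56683988 0.17039427 0.1005    ]]
```

move_arm(increments=[[1,0.14,3,0,0,0,0],[1,0.14,6,0,0,0,0],[1,0.14,9,0,0,0,0],[1,0.14,11,0,0,0,0],[1,0.14,12,0,0,0,0],[0,0.14,12,0,0,0,0],[-0.4,0.14,12,0,0,0,0],[-0.6,0.14,12,0,0,0,0],[-0.6,0.14,12,0,0,0,0],[-1,0.14,12,0,0,0,0],[-1,0.14,12,0,0,0,0],[-1,0.14,12,0,0,0,0],[-1,0.14,12,0,0,0,0],[-1,0.14,12,0,0,0,0]])

```text
t: 2.87
position: [0.5768, 0.0878, 0.1115]
orientation: [0.706, -0.705, -0.05, 0.049]
wrist_force: [-3.8, -0.5, 6.6]
gripper_width: 0.151
```

move_arm(increments=[[-1,0,0,0,0,-6,0],[-1,0,0,0,0,-12,0],[-1,0,0,0,0,-18,0],[-1,0,0,0,0,-24,0],[-1,0,0,0,0,-30,0],[-1,0,0,0,0,-36,0],[-1,0,0,0,0,-42,0],[-1,0,0,0,0,-48,0],[-1,0,0,0,0,-54,0],[-1,0,0,0,0,-60,0],[-1,0,0,0,0,-60,0],[-1,0,0,0,0,-60,0]])

```text
t: 3.87
position: [0.5768, 0.0878, 0.1115]
orientation: [0.586, -0.586, -0.396, 0.395]
wrist_force: [-2.8, 0.5, 6.5]
gripper_width: 0.149
```

Run:
```python
from h import *
goal([.576,.0885,.23],68.1); s=bot.sense();print(s["ft_torque"],s["joints"].round(2))
```

```text
pos [0.5768 0.0878 0.1115] t 3.8667 F [-2.8  0.5  6.5] w 0.149
cm [  0.04 -11.85   0.1 ] deg [ 0.02 -0.04  0.05]
[-0.08172866  0.73836422  0.04202669] [-0.39  0.38  0.24  1.66 -0.1   1.11  1.06]
```

move_arm(increments=[[0.2,0,0,0,0,0,0],[1,0,0,0,0,0,0],[1,0,0,0,0,0,0],[1,0,0,0,0,0,0],[1,0,0,0,0,0,0],[1,0,0,0,0,0,0],[1,0,-3,0,0,0,0],[1,0,-7,0,0,0,0],[1,0,-11,0,0,0,0],[1,0,-12,0,0,0,0],[1,0,-12,0,0,0,0],[1,0,-12,0,0,0,0]])

```text
t: 4.87
position: [0.5771, 0.0879, 0.231]
orientation: [-0.586, 0.586, 0.396, -0.395]
wrist_force: [0.5, -0.1, 0.3]
gripper_width: 1.001
```

Run:
```python
from h import *
p,im=snap("wrist","w2")
goal([.5,-.2085,.20],68.1)
im2=np.clip(im*1.0,0,255).astype(np.uint8)
q=proj(p,[[.498,.1195,.1005],[.5768,.0878,.14]]);print(q)
for c in q: cv2.drawMarker(im2,tuple(c.round().astype(int).tolist()),(0,0,255),0,12)
cv2.imwrite("pics/w2b.png",im2)
```

```text
pos [0.5764 0.0878 0.2296] t 4.9167 F [-0.7  0.1 -0.5] w 1.001
cm [-30.33   2.97  -4.  ] deg [-0.04 -0.07 -0.02]
[[315.80318055 106.66551125]
 [315.89247346 241.2555163 ]]
```

View pics/w2b.png

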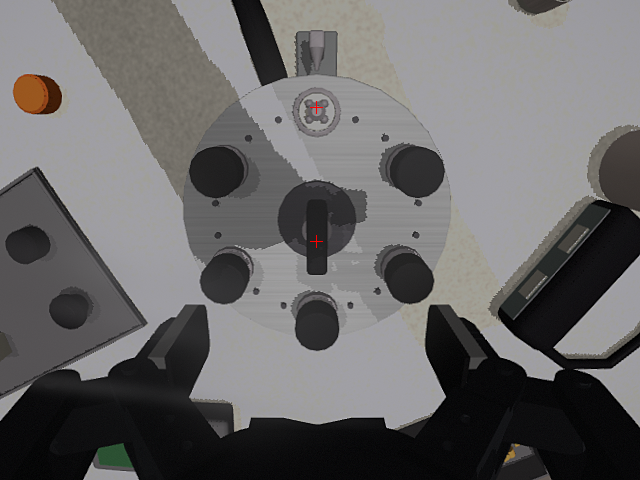

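Run:
```python
from h import *
goal([.5001,-.2085,.13],68.1); s=bot.sense(); print(s["position"])
```

```text
pos [0.5764 0.0878 0.2296] t 4.9167 F [-0.7  0.1 -0.5] w 1.001
cm [-30.33   9.97  -4.02] deg [-0.04 -0.07 -0.02]
[0.57639551 0.08777573 0.22964448]
```

move_arm(increments=[[1,-30.3,0,-4,0,0,0],[1,-30.3,0,-4,0,0,0],[1,-30.3,0,-4,0,0,0],[0.5,-30.3,0,-4,0,0,0],[0.5,-30.3,0,-4,0,0,0],[0.4,-30.3,3,-4,0,0,0],[0.4,-30.3,6,-4,0,0,0],[0.4,-30.3,10,-4,0,0,0],[0.4,-30.3,10,-4,0,0,0],[0.4,-30.3,10,-4,0,0,0],[0.4,-30.3,10,-4,0,0,0],[0.4,-30.3,10,-4,0,0,0],[0.4,-30.3,10,-4,0,0,0]])

```text
t: 6.0
position: [0.502, -0.2072, 0.1319]
orientation: [-0.585, 0.586, 0.397, -0.396]
wrist_force: [0.1, -0.6, 0.7]
gripper_width: 0.694
```

Run:
```python
from h import *
p,im=snap("wrist","w3")
goal([.5001,-.2085,.006],68.1)
q=proj(p,[[.5001,-.2085,.028],[.5001,-.2085,.004]]);print(q)
for c in q: cv2.drawMarker(im,tuple(c.round().astype(int).tolist()),(0,0,255),0,12)
cv2.imwrite("pics/w3b.png",im)
```

```text
pos [ 0.502  -0.2072  0.132 ] t 6.05 F [0.8 0.3 0.2] w 0.699
cm [-0.2  12.59  0.16] deg [0.15 0.05 0.04]
[[313.39161211 234.12263321]
 [313.66411476 225.05053374]]
```

View pics/w3b.png

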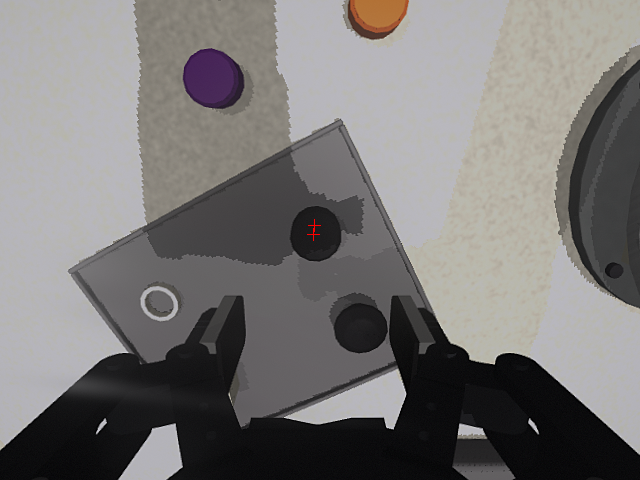

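move_arm(increments=[[0.4,-0.08,3,0.1,0,0,0],[0.4,-0.08,6,0.1,0,0,0],[0.4,-0.08,9,0.1,0,0,0],[0.4,-0.08,11,0.1,0,0,0],[0.4,-0.08,12,0.1,0,0,0],[0.4,-0.08,12.5,0.1,0,0,0],[0.4,-0.08,12.5,0.1,0,0,0],[0,-0.08,12.5,0.1,0,0,0],[-0.1,-0.08,12.5,0.1,0,0,0],[-0.3,-0.08,12.5,0.1,0,0,0],[-0.5,-0.08,12.5,0.1,0,0,0],[-1,-0.08,12.5,0.1,0,0,0],[-1,-0.08,12.5,0.1,0,0,0],[-1,-0.08,12.5,0.1,0,0,0]])

```text
t: 7.22
position: [0.5005, -0.209, 0.0073]
orientation: [-0.585, 0.587, 0.396, -0.395]
wrist_force: [-2.3, 1.0, 6.2]
gripper_width: 0.402
```

Run:
```python
from h import *
goal([.4989,.1191,.1273],68.1)
```

```text
pos [ 0.5005 -0.209   0.0073] t 7.2167 F [-2.3  1.   6.2] w 0.402
cm [ 30.37 -12.02  12.38] deg [ 0.18 -0.07  0.04]
```

move_arm(increments=[[-1,0,-2,0,0,0,0],[-1,0,-6,0,0,0,0],[-1,0,-10,0,0,0,0],[-1,0,-14,0,0,0,0],[-1,0,-17,0,0,0,0],[-1,30.4,-17,12.4,0,0,0],[-1,30.4,-17,12.4,0,0,0],[-1,30.4,-17,12.4,0,0,0],[-1,30.4,-17,12.4,0,0,0],[-1,30.4,-17,12.4,0,0,0],[-1,30.4,-17,12.4,0,0,0],[-1,30.4,-17,12.4,0,0,0],[-1,30.4,-17,12.4,0,0,0],[-1,30.4,-17,12.4,0,0,0],[-1,30.4,-17,12.4,0,0,0],[-1,30.4,-17,12.4,0,0,0],[-1,30.4,-14,12.4,0,0,0],[-1,30.4,-12,12.4,0,0,0],[-1,30.4,-12,12.4,0,0,0],[-1,30.4,-12,12.4,0,0,0]])

```text
t: 8.88
position: [0.4976, 0.1178, 0.1252]
orientation: [0.587, -0.587, -0.394, 0.395]
wrist_force: [0.8, -0.2, 0.4]
gripper_width: 0.396
```

Run:
```python
from h import *
p,im=snap("wrist","w4"); ps,a=snap("scene","s4")
goal([.4989,.1191,.1273],68.1)
print(proj(p,[[.4989,.1191,.1005],[.4989,.1191,.086]]),proj(ps,[[.4989,.1191,.148],[.4989,.1191,.124],[.4989,.1191,.1005],[.4989,.1191,.086]]).tolist())
b=cv2.resize(np.clip(a[120:270,280:440]*1.6,0,255).astype(np.uint8),(640,600),interpolation=cv2.INTER_CUBIC)[:480]
w=cv2.resize(im[:400],(480,300)); 
o=np.zeros((600,800,3),np.uint8); o[:300,:480]=w; 
c=cv2.resize(np.clip(a[170:260,320:425]*1.7,0,255).astype(np.uint8),(350,300),interpolation=cv2.INTER_CUBIC); o[300:,:350]=c
cv2.imwrite("pics/c4.png",o)
```

```text
pos [0.499  0.1189 0.1269] t 8.9833 F [0.3 0.1 1.1] w 0.397
cm [ 0.02 -0.04  0.01] deg [ 0.09 -0.18  0.06]
[[319.72227852 284.35000149]
 [319.57424289 273.03958561]] [[348.28827363705255, 198.9153135532606], [348.0212954193142, 207.3181073052958], [347.76612876210544, 215.31099045049677], [347.61169342144524, 220.13067379633998]]
```

View pics/c4.png

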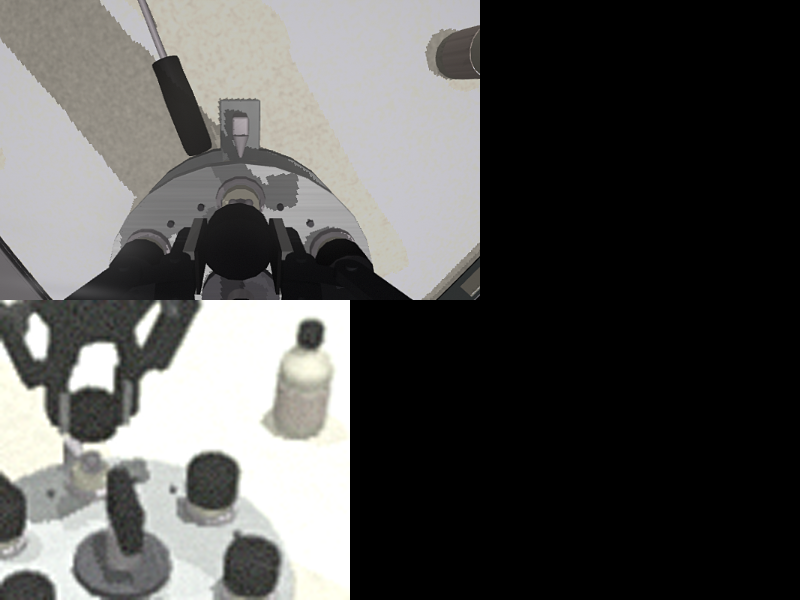

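Run:
```python
from h import *
a=cv2.imread("pics/w4.png");b=cv2.imread("pics/w2.png")
o=np.zeros((600,800,3),np.uint8)
o[:450,:600]=cv2.resize(np.clip(a[200:380,200:440].astype(float)*2,0,255).astype(np.uint8),(600,450),interpolation=cv2.INTER_CUBIC)
o[450:,:200]=cv2.resize(b[74:149,267:367],(200,150))
for x in range(0,600,50): cv2.line(o,(x,0),(x,8),(0,0,255),1)
cv2.imwrite("pics/c5.png",o)
```

```text
(no output)
```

View pics/c5.png

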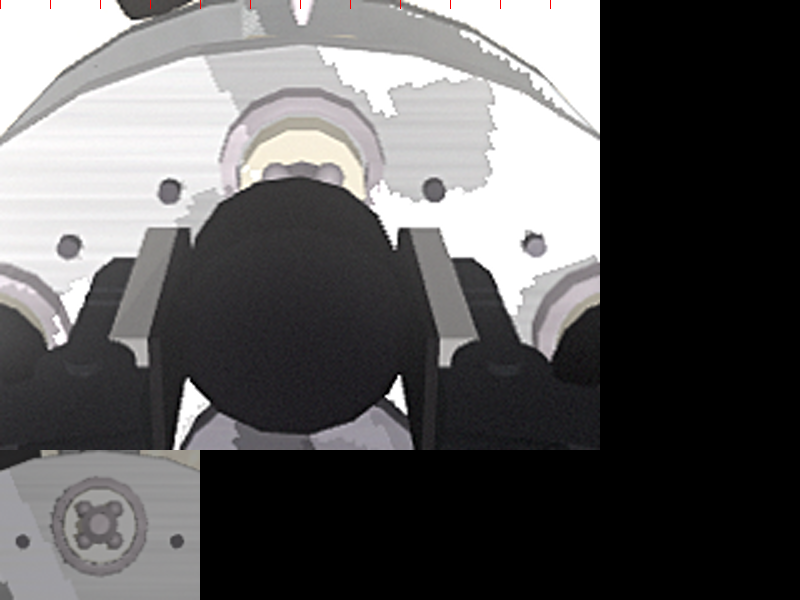

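Run:
```python
from h import *
p=optics.camera_params("wrist"); s=bot.sense()
# rebuild w2 camera pose: same tool offset, TCP at w2 pose
R0=R.from_quat(s["orientation"],scalar_first=True)
off=R0.inv().apply(p["xyz"]-s["position"])
p["xyz"]=np.array([.5764,.0878,.2296])+R0.apply(off)
d=np.array([np.cos(np.radians(158.1)),np.sin(np.radians(158.1)),0]); c=np.array([.5768,.0878,0]); z=np.array([0,0,1.])
X=[c+.023*d+.14*z,c-.023*d+.14*z,c+.084*d+.1005*z,c+.084*d+.078*z,c+.1025*d+.078*z,c-.102*d+.11*z,c+.112*d+.072*z,c-.112*d+.072*z]
for n,q in zip("knobnear knobfar stud bezel bezelout opphead_far dialnear dialfar".split(),proj(p,X)): print(n,q.round(1))
b=cv2.imread("pics/w2.png").max(2); print("row profile col317"); print([(r,int(b[r,317])) for r in range(66,96)]); print([(r,int(b[r,317])) for r in range(190,212)],[(r,int(b[r,317])) for r in range(268,282)],[(r,int(b[r,317])) for r in range(340,356)])
goal([.4989,.1191,.1273],68.1)
```

```text
knobnear [316.3 208. ]
knobfar [316.5 275.8]
stud [316. 109.]
bezel [316.1 110.2]
bezelout [316.  84.]
opphead_far [316.8 352. ]
dialnear [316.   71.4]
dialfar [316.8 337.4]
row profile col317
[(66, 116), (67, 115), (68, 115), (69, 107), (70, 92), (71, 98), (72, 107), (73, 94), (74, 119), (75, 146), (76, 150), (77, 149), (78, 148), (79, 150), (80, 151), (81, 147), (82, 150), (83, 152), (84, 151), (85, 150), (86, 150), (87, 139), (88, 115), (89, 122), (90, 126), (91, 129), (92, 102), (93, 115), (94, 166), (95, 160)]
[(190, 54), (191, 54), (192, 51), (193, 51), (194, 50), (195, 54), (196, 53), (197, 52), (198, 54), (199, 42), (200, 33), (201, 33), (202, 34), (203, 34), (204, 34), (205, 34), (206, 34), (207, 32), (208, 33), (209, 34), (210, 34), (211, 34)] [(268, 41), (269, 40), (270, 41), (271, 42), (272, 41), (273, 38), (274, 25), (275, 157), (276, 145), (277, 143), (278, 142), (279, 142), (280, 138), (281, 141)] [(340, 44), (341, 46), (342, 44), (343, 43), (344, 44), (345, 43), (346, 44), (347, 45), (348, 42), (349, 36), (350, 65), (351, 154), (352, 166), (353, 160), (354, 160), (355, 159)]
pos [0.499  0.1189 0.1269] t 8.9833 F [0.3 0.1 1.1] w 0.397
cm [ 0.02 -0.04  0.01] deg [ 0.09 -0.18  0.06]
```

move_arm(increments=[[-1,0,0.5,-0.05,0,-0.2,0],[-1,0,1.0,-0.05,0,-0.2,0],[-1,0,1.4,-0.05,0,-0.2,0],[-1,0,1.8,-0.05,0,-0.2,0],[-1,0,2.1,-0.05,0,-0.2,0],[-1,0,2.4,-0.05,0,-0.2,0],[-1,0,2.7,-0.05,0,-0.2,0],[-1,0,2.7,-0.05,0,-0.2,0],[-1,0,2.7,-0.05,0,-0.2,0]])

```text
t: 9.73
position: [0.4983, 0.1196, 0.0981]
orientation: [0.585, -0.585, -0.396, 0.397]
wrist_force: [-0.6, 0.0, 0.0]
gripper_width: 0.399
```

move_arm(increments=[[-1,0,0.1,0,0,0,0],[-1,0,0.2,0,0,0,0],[-1,0,0.3,0,0,0,0],[-1,0,0.4,0,0,0,0],[-1,0,0.4,0,0,0,0],[-1,0,0.4,0,0,0,0]])

```text
t: 10.23
position: [0.4986, 0.1196, 0.0945]
orientation: [-0.585, 0.585, 0.397, -0.396]
wrist_force: [-0.6, -0.1, 4.1]
gripper_width: 0.398
```

move_arm(increments=[[-1,0,0.1,0,0,0,0],[-1,0,0.2,0,0,0,0],[-1,0,0.3,0,0,0,0],[-1,0,0.4,0,0,0,0],[-1,0,0.4,0,0,0,0],[-1,0,0.4,0,0,0,0]])

```text
t: 10.73
position: [0.4987, 0.1198, 0.0907]
orientation: [-0.585, 0.585, 0.397, -0.396]
wrist_force: [-0.6, -0.4, 6.6]
gripper_width: 0.395
```

move_arm(increments=[[-1,0,0.1,0,0,0,0],[-1,0,0.2,0,0,0,0],[-1,0,0.3,0,0,0,0],[-1,0,0.3,0,0,0,0],[-1,0,0.3,0,0,0,0]])

```text
t: 11.15
position: [0.4982, 0.1194, 0.0867]
orientation: [0.585, -0.585, -0.396, 0.397]
wrist_force: [2.3, 0.8, -3.6]
gripper_width: 0.399
```

move_arm(increments=[[-1,0,0.1,0,0,0,0],[-1,0,0.1,0,0,0,0],[-1,0,0.1,0,0,0,0],[-1,0,0.1,0,0,0,0]])

```text
t: 11.48
position: [0.4984, 0.1195, 0.0865]
orientation: [0.585, -0.585, -0.397, 0.397]
wrist_force: [-1.3, -1.5, 2.3]
gripper_width: 0.398
```

move_arm(increments=[[-1,0,0.1,0,0,0,0],[-1,0,0.2,0,0,0,0],[-1,0,0.3,0,0,0,0],[-1,0,0.3,0,0,0,0],[-1,0,0.3,0,0,0,0]])

```text
t: 11.9
position: [0.4984, 0.1196, 0.0834]
orientation: [0.585, -0.585, -0.397, 0.397]
wrist_force: [-0.8, -1.7, 3.9]
gripper_width: 0.395
```

move_arm(increments=[[-1,0,0.1,0,0,0,0],[-1,0,0.2,0,0,0,0],[-1,0,0.2,0,0,0,0],[-1,0,0.2,0,0,0,0]])

```text
t: 12.23
position: [0.4984, 0.1196, 0.0814]
orientation: [-0.585, 0.585, 0.397, -0.397]
wrist_force: [-1.4, -1.2, 5.1]
gripper_width: 0.396
```

Run:
```python
from h import *
p,im=snap("wrist","w6"); ps,a=snap("scene","s6"); s=bot.sense(); print(s["position"],s["wrist_force"])
o=np.zeros((600,800,3),np.uint8)
o[:300,:400]=cv2.resize(np.clip(im[200:380,200:440].astype(float)*2,0,255).astype(np.uint8),(400,300),interpolation=cv2.INTER_CUBIC)
o[:,400:]=cv2.resize(np.clip(a[180:260,310:363].astype(float)*1.8,0,255).astype(np.uint8),(400,600),interpolation=cv2.INTER_CUBIC)
o[300:,:400]=cv2.resize(np.clip(im[200:380,200:440].astype(float)*5,0,255).astype(np.uint8),(400,300),interpolation=cv2.INTER_CUBIC)
cv2.imwrite("pics/c6.png",o)
P=lambda z:proj(ps,[[.4984,.1196,z]])[0]
print("scene crop rows", [(z,((P(z)-[310,180])*[400/53,7.5]+[400,0]).round().tolist()) for z in(.081,.086,.089,.105,.110,.113)])
```

```text
[0.49845626 0.11960442 0.08136784] [-1.52385378 -1.56989577  5.52837008]
scene crop rows [(0.081, [684.0, 312.0]), (0.086, [684.0, 299.0]), (0.089, [684.0, 292.0]), (0.105, [686.0, 252.0]), (0.11, [686.0, 239.0]), (0.113, [686.0, 232.0])]
```

View pics/c6.png

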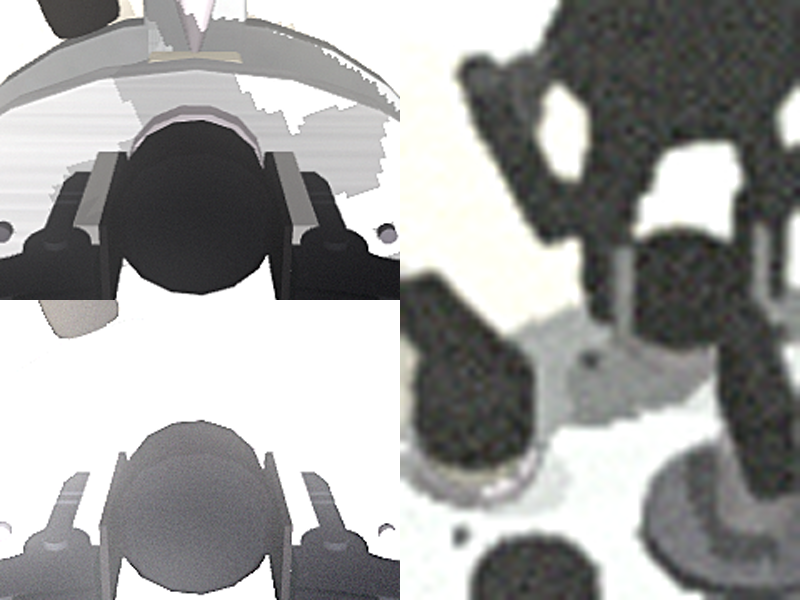

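Run:
```python
from h import *
p=optics.camera_params("wrist"); s=bot.sense(); R0=R.from_quat(s["orientation"],scalar_first=True)
t=np.linspace(0,2*np.pi,180)
for o in(-.003,0,.003,.006,.009):  # rim height above TCP
    X=np.c_[.018*np.cos(t),0*t-o-.024,.018*np.sin(t)]
    q=proj(p,R0.apply(X)+s["position"]); Xb=X+[0,.024,0]; qb=proj(p,R0.apply(Xb)+s["position"])
    print("rim-TCP",o,"top: width",np.ptp(q[:,0]).round(1),"rows",q[:,1].min().round(1),q[:,1].max().round(1),"rim row min",qb[:,1].min().round(1),"cols",q[:,0].min().round(1),q[:,0].max().round(1))
for f in("w4","w6"):
    a=cv2.imread(f"pics/{f}.png").max(2).astype(float); a=cv2.GaussianBlur(a,(1,5),0)
    for c in(312,318,324): print(f,c,[int(v) for v in a[264:300,c]], [int(v) for v in a[364:384,c]])
    print([int(v) for v in a[330,255:400]])
```

```text
rim-TCP -0.003 top: width 98.2 rows 288.0 374.1 rim row min 263.8 cols 266.7 364.9
rim-TCP 0 top: width 100.3 rows 291.6 379.1 rim row min 266.5 cols 265.7 365.9
rim-TCP 0.003 top: width 102.4 rows 295.4 384.3 rim row min 269.2 cols 264.6 367.0
rim-TCP 0.006 top: width 104.6 rows 299.4 389.8 rim row min 272.0 cols 263.4 368.1
rim-TCP 0.009 top: width 107.0 rows 303.5 395.4 rim row min 275.0 cols 262.2 369.2
w4 312 [114, 96, 82, 80, 84, 87, 79, 58, 37, 29, 28, 29, 29, 28, 28, 28, 27, 27, 27, 27, 27, 26, 26, 26, 26, 26, 26, 26, 26, 26, 27, 27, 26, 26, 26, 25] [17, 17, 17, 16, 16, 16, 16, 16, 22, 34, 45, 50, 50, 50, 50, 50, 50, 50, 50, 50]
w4 318 [109, 86, 70, 67, 67, 64, 52, 37, 30, 29, 29, 28, 28, 28, 28, 27, 27, 27, 27, 27, 27, 27, 26, 26, 26, 26, 26, 26, 27, 27, 27, 27, 26, 26, 25, 25] [16, 16, 16, 17, 17, 17, 15, 15, 19, 31, 44, 51, 51, 50, 49, 49, 49, 50, 51, 52]
w4 324 [113, 92, 73, 66, 66, 66, 61, 48, 36, 30, 29, 29, 29, 29, 28, 27, 27, 27, 27, 27, 27, 26, 26, 26, 26, 26, 26, 26, 26, 26, 26, 26, 26, 26, 26, 25] [17, 16, 16, 16, 15, 15, 15, 15, 22, 40, 58, 62, 54, 44, 40, 40, 41,
[... 1195 characters left out ...]
25, 26, 26, 25, 24, 25, 25, 25] [24, 24, 24, 24, 24, 25, 25, 24, 24, 21, 21, 41, 89, 141, 167, 169, 166, 164, 163, 162]
[64, 64, 64, 65, 64, 49, 22, 26, 26, 26, 25, 25, 24, 25, 24, 24, 25, 25, 25, 24, 25, 24, 25, 25, 25, 25, 25, 25, 24, 24, 23, 24, 25, 24, 24, 24, 24, 23, 24, 24, 23, 23, 24, 23, 23, 23, 23, 23, 23, 23, 23, 23, 22, 22, 24, 22, 21, 23, 22, 22, 22, 22, 23, 22, 21, 22, 22, 21, 21, 22, 22, 21, 22, 22, 21, 22, 21, 22, 22, 21, 21, 21, 22, 20, 22, 22, 21, 21, 21, 21, 21, 22, 21, 22, 21, 21, 21, 21, 21, 21, 21, 21, 23, 21, 22, 21, 21, 21, 19, 20, 20, 19, 20, 20, 20, 22, 21, 20, 17, 44, 66, 64, 63, 63, 63, 63, 63, 63, 63, 63, 63, 64, 64, 66, 56, 23, 23, 23, 22, 23, 23, 25, 23, 23, 24]
```

move_arm(increments=[[-1,0,0.1,0,0,0,0],[-1,0,0.2,0,0,0,0],[-1,0,0.2,0,0,0,0],[-1,0,0.2,0,0,0,0]])

```text
t: 12.67
position: [0.4989, 0.12, 0.081]
orientation: [0.585, -0.585, -0.397, 0.396]
wrist_force: [-6.7, -2.4, 20.1]
gripper_width: 0.401
```

move_arm(increments=[[-1,0,0,0,0,0,0],[-1,0,0,0,0,0,0],[-1,0,0,0,0,0,0],[-1,0,0,0,0,0,0],[-1,0,0,0,0,0,0],[-1,0,0,0,0,0,0],[-1,0,0,0,0,0,0],[-1,0,0,0,0,0,0]])

```text
t: 13.33
position: [0.4989, 0.1199, 0.0809]
orientation: [0.585, -0.585, -0.397, 0.396]
wrist_force: [-6.4, -2.9, 20.2]
gripper_width: 0.397
```

Run:
```python
from h import *
p,im=snap("wrist","w7"); ps,a=snap("scene","s7"); s=bot.sense(); print(s["t"],s["position"],s["wrist_force"],s["gripper_width"])
o=np.zeros((600,800,3),np.uint8)
o[:300,:400]=cv2.resize(np.clip(im[200:380,200:440].astype(float)*2,0,255).astype(np.uint8),(400,300),interpolation=cv2.INTER_CUBIC)
o[300:,:400]=cv2.resize(a,(400,300))
o[:,400:]=cv2.resize(np.clip(a[190:310,305:425].astype(float)*1.8,0,255).astype(np.uint8),(400,600),interpolation=cv2.INTER_CUBIC)
cv2.imwrite("pics/c7.png",o)
a=im.max(2)
for c in(312,318,324): print([int(v) for v in a[268:280,c]],[int(v) for v in a[370:384,c]])
```

```text
13.4333 [0.49886616 0.11998402 0.0809486 ] [-7.07038729 -2.27320545 19.79397855] 0.39699614900856517
[81, 99, 98, 105, 69, 19, 26, 26, 25, 27, 28, 28] [24, 24, 27, 26, 24, 9, 109, 208, 194, 187, 186, 183, 182, 182]
[82, 99, 100, 109, 33, 25, 27, 26, 26, 27, 27, 28] [23, 24, 25, 25, 25, 18, 17, 112, 193, 183, 189, 187, 185, 183]
[81, 100, 98, 105, 65, 19, 26, 27, 28, 29, 27, 28] [24, 22, 24, 23, 20, 10, 79, 165, 177, 169, 167, 165, 164, 163]
```

View pics/c7.png

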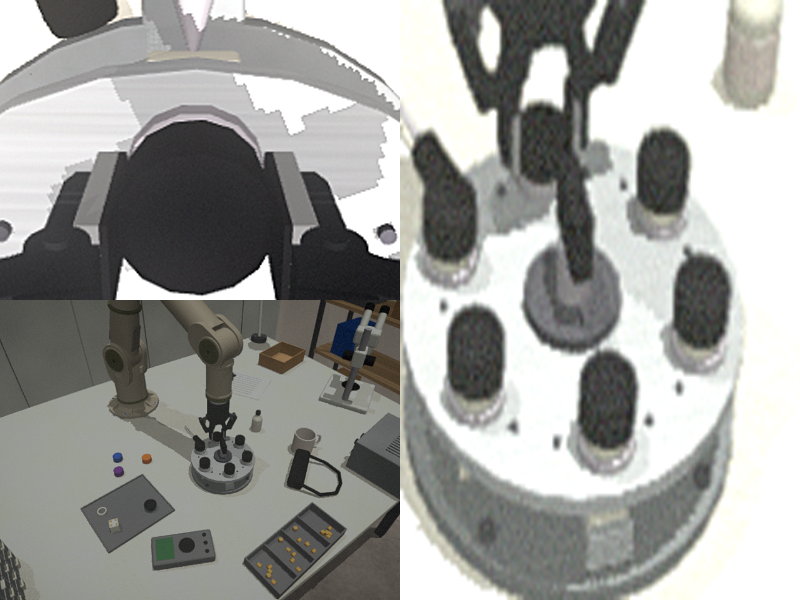

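```bash
python3 -c "
from workcell import bot
print(bot.job_done()); s=bot.sense(); print(s['t'],s['wrist_force'],s['gripper_width'])"
```

```text
the job is handed in; nothing more can be done
None
the job is handed in; nothing more can be done
```

I turned the dial one click counter-clockwise by its knob, which brought the bare button to the pointer. I then pressed the plain head onto its stud until it clicked, kept pressing, and handed the job in at 13.4 s while still holding it down.

- **Click:** the force rose to 6.6 N, then fell to about 2 N after the next 3–4 mm of travel. It then climbed slowly like the plunger spring and jumped to about 20 N at a firm stop.
- **Hold:** over the last 0.8 s before hand-in the force stayed at about 20 N with the tool height unchanged. That is above the 6 N that keeps the plunger in. There was also about 7 N of sideways force.
- **Pictures:** the head sits right at the bezel, with no white collar showing under it as there is under the other heads. The mushroom, lock nut, switch block and the other things in the scene picture looked unmoved.
- **One disagreement:** by the first grip estimate, the firm stop should have come with the tool about 3 mm higher. The wrist pictures show the head slid about 2 mm up between the fingers. An unclicked head would have had to slide about 11 mm, so I take it as fully home.

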